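# Cull the misfit rock core slices and stack the sound ones

### The job

Four round slices of rock core lie loose on the bench, and two of them are misfits: one has a piece broken off its edge and one was sawn much too thin. Put both misfits in the black scrap tub, and stack the two sound slices squarely, edges in line, on the slice that is already on the steel plate. Leave everything else on the bench where it is.

Things in the scene. Friction and masses are not known exactly. Their poses are not given: they have to be found in the camera images.
- sound_a: first sound slice: grey-brown rock core slice, a full round disc of 54 mm diameter and 27 mm thickness, 160 g, lying flat; origin at the centre of the disc (13.5 mm above what it lies on), z along its axis
- sound_b: second sound slice: grey-brown rock core slice, a full round disc of 54 mm diameter and 27 mm thickness, 160 g, lying flat; origin at the centre of the disc (13.5 mm above what it lies on), z along its axis
- thin: the slice sawn too thin: a full round grey-brown rock disc of 54 mm diameter but only 14 mm thick, 85 g, lying flat; origin at the centre of the disc (7 mm above what it lies on)
- chipped: the slice with the broken edge: a grey-brown rock disc of 54 mm diameter and 27 mm thickness, 140 g, from which a segment has broken off, leaving a rough upright face 13 mm from the disc's axis on its +x side (so it measures 40 mm along its x axis, 54 mm along its y axis); lying flat; origin on the axis of the full disc, at half thickness
- pile_slice: the slice that starts the pile, lying loose on the steel plate, not always at its centre: grey-brown rock core slice, a full round disc of 54 mm diameter and 27 mm thickness, 160 g, lying flat; origin at the centre of the disc (13.5 mm above what it lies on), z along its axis
- plate: flat steel plate, 130 x 130 mm, 12 mm thick, fixed to the bench; origin at the centre of its underside
- tub: black plastic scrap tub, open on top, 200 mm along its x axis, 160 mm along its y axis, 55 mm high, walls and floor 4 mm, fixed to the bench; origin at the centre of its underside
- tape: bystander: roll of paper tape lying flat, a ring of 62 mm outer and 44 mm inner diameter, 20 mm high; origin at the centre of its underside
- marker: bystander: white marker pen with black cap, 115 mm long, 13 mm thick, lying along its x axis; origin near the middle, underside
- caliper: bystander: steel digital caliper lying flat, 210 mm long along its x axis, 16 mm wide beam, jaws reaching 48 mm to its -y side, 13 mm high; origin under the middle of the beam
- reel: bystander: reel of wire with red flanges standing upright, 52 mm diameter, 45 mm high; origin at the centre of its underside
- glue: bystander: small white glue bottle with red cap, 38 mm diameter, 85 mm high, upright; origin at the centre of its underside
- driver: bystander: screwdriver with orange handle, 190 mm long along its x axis (handle to -x), 26 mm thick, lying; origin under its middle
Not all that is in view belongs to the job. What is shaped like the thin but purple is not meant. Leave any pink look-alike of the pile_slice alone.

How it is judged:
At the end, for the whole second after the job is handed in: Broken and thin slice lie inside the tub, below its rim. The first slice of the pile lies flat on the steel plate, both sound slices lie flat (within 0.06 rad) on it in either order, all three centres within 7 mm of one another horizontally. All are at rest (under 0.02 m/s) (x of thin in the frame of tub between -0.096 and 0.096 m and y of thin in the frame of tub between -0.076 and 0.076 m and z of thin in the frame of tub between 0 and 0.05 m and x of chipped in the frame of tub between -0.096 and 0.096 m and y of chipped in the frame of tub between -0.076 and 0.076 m and z of chipped in the frame of tub between 0 and 0.05 m and horizontal distance between each of sound_a, sound_b and pile_slice below 0.007 m and z of sound_a in the frame of pile_slice between 0.022 and 0.059 m and angle between the z axis of each of sound_a, sound_b, pile_slice and the z axis of plate, either way round below 0.06 rad and z of sound_b in the frame of pile_slice between 0.022 and 0.059 m and horizontal distance between sound_a and sound_b below 0.007 m and z of pile_slice in the frame of plate between 0.021 and 0.03 m and x of pile_slice in the frame of plate between -0.065 and 0.065 m and y of pile_slice in the frame of plate between -0.065 and 0.065 m and linear speed of each of sound_a, sound_b, pile_slice, thin, chipped below 0.02 m/s); the robot touches nothing.
It fails at once if the tape, marker, caliper, wire reel, glue bottle or screwdriver is pushed more than 30 mm from its place (distance of any of tape, marker, caliper, reel, glue, driver from where it was at the start of the episode above 0.03 m).
It also fails if it takes over 72 s, if anything falls off the work surface, if the arm or the gripper's body presses on something with over 40 N, if the wrist force passes 120 N, or if a joint passes its speed limit or range.

### The arm

A 7-joint arm with a two-finger parallel gripper is mounted at the origin on the work surface. World frame = base frame: x ahead of the robot, y to its left, z up, the work surface at z = 0. Lengths are in m, angles in rad, forces in N, time in s.
With the tool pointing down it reaches from about 0.4 to 0.875 m from the base axis. Payload 6.5 kg.
Tool frame: the origin (TCP) lies midway between the tips of the shut fingers; the grasp point (between the pads) lies 19 mm behind it; z points along the fingers, x is the direction in which the jaws open and shut, and the axes are right-handed (so a half turn about z gives the same grasp; the last joint's range is limited). The gripper opens to 88 mm and grips with 3 to 60 N. Pads are 18 mm wide; open, the fingers measure 123 mm over their backs; the gripper's body (75 mm by 187 mm) begins 45 mm behind the grasp point.
Start: joints at [1.234, 0.536, -0.004, 1.538, 0.003, 1.067, -0.071], TCP at [0.174, -0.626, 0.239] pointing down, gripper open.
Joint ranges: [-2.7, 2.7], [-0.37, 2.16], [-1.27, 1.26], [0.24, 2.4], [-1.31, 4.45], [0.19, 1.91], [-2.76, 2.76]. Speed limits (rad/s): [2.39, 2.39, 3.14, 3.14, 3.14, 3.14, 3.14].

### API

Orientations are given as a unit quaternion [w, x, y, z].
In Python, from workcell import * gives the robot as it stands.
- The arm moves only by the tool carry_out, never from a script. Its argument "rows" is one flat list of numbers, 7 for each row, row after row: the shift along the tool's x, y, z in mm, then the turn, a rotation vector about the tool's x, y, z in degrees, then the gripper command: -1 is fully open, 1 is shut, values between are in proportion. In form: [tx, ty, tz, wx, wy, wz, claw, tx, ty, tz, wx, wy, wz, claw, ...]. A call has 1 to 8 rows; each row is the pose to reach, as a shift and turn from the pose commanded when the call began, along the tool's axes at that moment; what a row does not reach only later rows make up. A row lasts 1/8 s, in which the tool goes at most 62.5 mm and 10.7 degrees, less where a joint would pass 70% of its speed; a pose out of reach is approached as far as the arm can. A call with a gripper value outside its range is refused whole. The fingers move at their own pace and stop on an object; "squeeze" is the grip in N (left out, the last holds). Time passes only in rows, so rows that repeat a pose let the fingers close. It gives the time, the measured TCP pose, the force and the opening at its end, in the units of the state.
- state(): the state, without advancing time (a new reading comes with each control period).
- camera(name): name is "side" or "top" or "wrist"; returns the picture (400x640x3 uint8, blue, green, red); there is no depth.
- camera_params(name): a dict with "fx", "fy", "cx", "cy" (pixels), "dist" ([k1, k2, p1, p2, k3] as OpenCV has them; the pictures are not rectified), "extrinsics" (4x4, takes a point from camera to world coordinates). Camera axes: x right, y down, z forward; pixel columns grow to the right and rows downward; lengths in m; the calibration is good to about 2 mm. A picture is of the moment at which its call begins: read the wrist's pose just before it. camera_params takes no time and is no camera call; for the wrist camera it gives the pose at the moment of the call.
- job_done(): hands the job in, once; it reports no verdict.
The state is a dict: "t": time; "q": joint angles; "qvel": joint speeds; "tau": joint torques, N m; "ee_pos": TCP position; "eef_rot": TCP orientation; "wrist_force": force on the tool from outside, world axes, zero at the start; "torque": the same for the moment, N m; "width": finger opening in m.
Only numpy, scipy, OpenCV 4.12 (cv2) and the standard library are available. Lean on these libraries where they do the work, as an engineer would, in place of code of your own. Each camera call takes 0.05 s, during which the arm holds its last target. There are 200 camera calls.

## Working session

There is one attempt and no reset: what is moved stays moved. The work goes in short steps, Python scripts to look and compute and a tool call to move; the robot and the scene stay as the last step left them, time stands still between calls to the robot, and variables do not carry over. Pictures are saved under pics/ and viewed, about 8 in all and at most 12, crops included, and the job is handed in when it is done.

Besides the shell and the picture viewer there is one more tool, called after "Request:" by a JSON object that holds its "name" and its "arguments". carry_out: Moves the arm, as the interface text tells. Its arguments: {"type":"object","properties":{"rows":{"type":"array"},"squeeze":{"type":"number"}},"required":["rows"]}

```bash
ls; mkdir -p pics; python3 - <<'E'
from workcell import *
import cv2,numpy as np
s=state();print(s)
for n in("top","side"):
    p=camera_params(n);print(n,p);cv2.imwrite(f"pics/{n}0.png",camera(n))
E
```

```text
pics
{'t': 0.0, 'q': array([ 1.23379774,  0.53716151, -0.00444867,  1.53885818,  0.00256461,
        1.06729595, -0.07120261]), 'qvel': array([-1.33224796e-03, -7.60726794e-05,  2.41453696e-03,  8.05572945e-04,
        3.45750374e-04,  1.05714799e-03,  1.69515736e-03]), 'tau': array([ 1.33242957e-03, -5.70969093e+01,  9.91300307e-01, -2.51598716e+01,
       -5.62814379e-02,  1.79897225e-02,  1.50928104e-04]), 'ee_pos': array([ 0.17371145, -0.62572327,  0.23784781]), 'eef_rot': array([-4.83112541e-04,  7.96102593e-01, -6.05161073e-01, -7.09971009e-04]), 'wrist_force': array([-0.34950675, -0.39375526, -0.30066536]), 'torque': array([-0.03604103, -0.00871736,  0.00750386]), 'width': 0.08850483543405879}
top {'fx': 437.84517561313356, 'fy': 437.84517561313356, 'cx': 322.8148059256722, 'cy': 200.49222623042306, 'dist': array([0.00102303, 0.        , 0.        , 0.        , 0.        ]), 'extrinsics': array([[ 0.02854412, -0.99377917,  0.10764845,  0.5017358 ],
       [-0.99937462, -0.03062052, -0.01768504,  0.04410514],
       [ 0.02087127, -0.10707633, -0.99403171,  1.14248804],
       [ 0.        ,  0.        ,  0.        ,  1.        ]])}
side {'fx': 459.25737477776903, 'fy': 459.25737477776903, 'cx': 313.3362023376049, 'cy': 202.45725815558245, 'dist': array([0.02733869, 0.        , 0.        , 0.        , 0.        ]), 'extrinsics': array([[-0.95223225, -0.18176156,  0.24539044,  0.31515748],
       [-0.30529429,  0.54818233, -0.77864724,  1.018099  ],
       [ 0.00700943, -0.81636932, -0.57748766,  0.79625134],
       [ 0.        ,  0.        ,  0.        ,  1.        ]])}
```

View pics/top0.png

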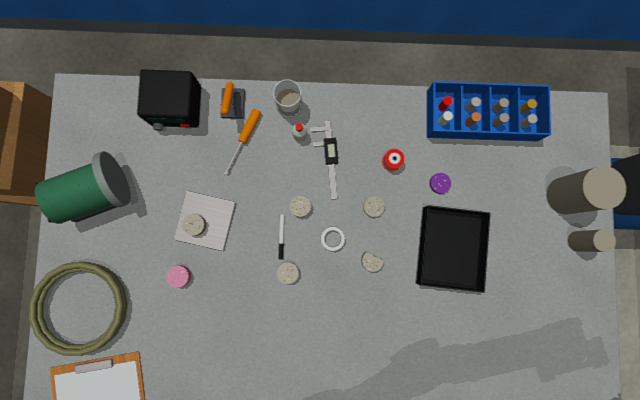

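View pics/side0.png

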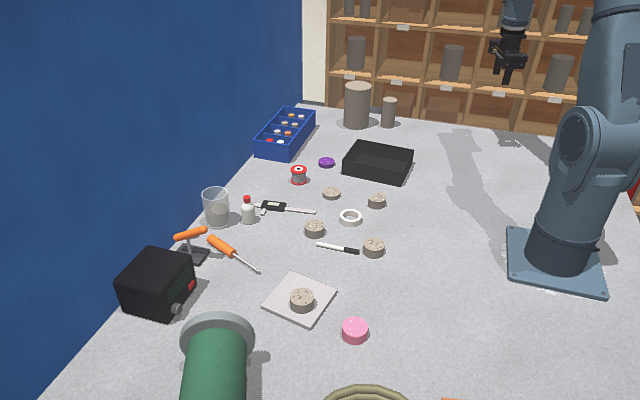

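Top view: the loose grey-brown slices are at (300,206), (374,206), (288,273) and (372,261). The last has a flat edge, so it is the chipped one. The pile slice on the plate is at (194,224), the tub at (453,249). The purple disc (440,183) and pink disc (178,276) are decoys. In the side view the slice at (331,193) looks thin, matching top (374,206). Next I measure and confirm with an enlarged crop.

```bash
cat > h.py <<'E'
from workcell import *
import cv2,numpy as np
from scipy.spatial.transform import Rotation as R
def ray(p,uv,z):
    K=np.array([[p["fx"],0,p["cx"]],[0,p["fy"],p["cy"]],[0,0,1]])
    u=cv2.undistortPoints(np.array(uv,float).reshape(-1,1,2),K,p["dist"]).reshape(-1,2)
    T=p["extrinsics"];d=np.c_[u,np.ones(len(u))]@T[:3,:3].T;o=T[:3,3]
    return o+d*((z-o[2])/d[:,2])[:,None]
def pix(p,X):
    K=np.array([[p["fx"],0,p["cx"]],[0,p["fy"],p["cy"]],[0,0,1]])
    T=np.linalg.inv(p["extrinsics"])
    return cv2.projectPoints(np.array(X,float).reshape(-1,3),cv2.Rodrigues(T[:3,:3])[0],T[:3,3],K,p["dist"])[0].reshape(-1,2)
def tool(s=None):
    s=s or state();w,x,y,z=s["eef_rot"];return s["ee_pos"],R.from_quat([x,y,z,w])
def delta(xyz):
    "mm shift in tool axes to a world TCP target"
    e,r=tool();return (r.inv().apply(np.array(xyz)-e)*1e3).round(1)
E
python3 - <<'E'
from h import *
im=cv2.imread("pics/top0.png");p=camera_params("top")
sm=im.astype(int);m=((sm[...,2]-sm[...,0])>10).astype(np.uint8)*255
for n,(u,v) in dict(A=(300,206),B=(288,273),T=(374,206),C=(372,261),P=(194,224)).items():
    w=np.zeros_like(m);w[v-16:v+17,u-16:u+17]=m[v-16:v+17,u-16:u+17]
    w=cv2.morphologyEx(w,cv2.MORPH_CLOSE,np.ones((5,5)))
    cs=cv2.findContours(w,0,2)[0];c=max(cs,key=cv2.contourArea)
    (cx,cy),r=cv2.minEnclosingCircle(c);h={'T':.014,'P':.039}.get(n,.027)
    print(n,cx,cy,r,cv2.contourArea(c),ray(p,[(cx,cy)],h).round(4),"r_mm",r/p["fx"]*1110)
print("tub rim",ray(p,[(424,206),(490,212),(484,291),(417,284)],.055).round(3).tolist())
print("plate",ray(p,[(189,192),(235,206),(222,250),(176,236)],.012).round(3).tolist())
print("tape,marker,cal,reel",ray(p,[(333,239),(282,215),(281,258),(334,198),(327,122),(394,160)],.01).round(3).tolist())
a=cv2.resize(im[180:300,165:405],None,fx=3.3,fy=3.3,interpolation=cv2.INTER_CUBIC)[:, :790]
s=cv2.imread("pics/side0.png");b=cv2.resize(s[175:265,290:410],None,fx=2.2,fy=2.2,interpolation=cv2.INTER_CUBIC)
o=np.zeros((600,790,3),np.uint8);o[:a.shape[0],:a.shape[1]]=a;o[400:400+b.shape[0],:b.shape[1]]=b
cv2.imwrite("pics/crop.png",o)
E
```

```text
A 300.0833435058594 205.7916717529297 10.772754669189453 329.5 [[0.6071 0.082  0.027 ]] r_mm 27.310470341611797
B 287.3536682128906 272.57318115234375 10.952982902526855 350.0 [[0.4376 0.1082 0.027 ]] r_mm 27.767374631408696
T 373.5585632324219 206.26986694335938 10.583907127380371 321.0 [[ 0.6129 -0.1081  0.014 ]] r_mm 26.831714874877374
C 372.2930908203125 260.2930908203125 11.043888092041016 271.0 [[ 0.4742 -0.1053  0.027 ]] r_mm 27.997832258855237
P 193.0 224.5 11.543496131896973 369.0 [[0.5508 0.3478 0.039 ]] r_mm 29.264409933174775
tub rim [[0.613, -0.229, 0.055], [0.603, -0.396, 0.055], [0.408, -0.378, 0.055], [0.42, -0.213, 0.055]]
plate [[0.636, 0.371, 0.012], [0.603, 0.25, 0.012], [0.489, 0.278, 0.012], [0.521, 0.397, 0.012]]
tape,marker,cal,reel [[0.525, -0.005, 0.01], [0.583, 0.128, 0.01], [0.473, 0.127, 0.01], [0.632, -0.005, 0.01], [0.834, 0.019, 0.01], [0.738, -0.161, 0.01]]
```

View pics/crop.png

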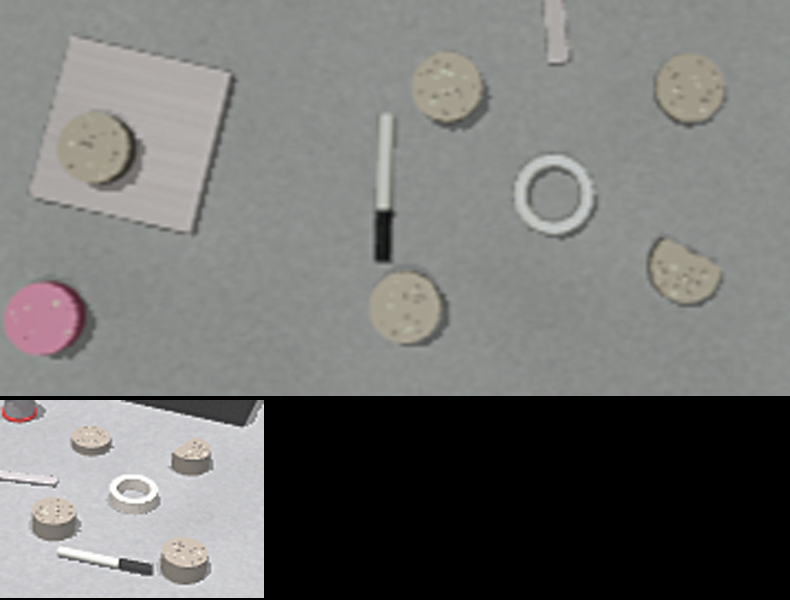

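The crop confirms it: in the side inset the disc at top right of the group, (331,193) in the full side picture, is about half height, so it is thin. The one at top-view (372,261) is chipped. The two sound ones are A (300,206) and B (288,273). Measured radii are close to 27 mm. The chip normal is about (+0.90,-0.43) in world axes, so I grip the chipped slice along about -115°.

```bash
cat >> h.py <<'E'
def go(x,y,z,ang=None):
    e,r=tool();tx=r.apply([1,0,0]);a=np.degrees(np.arctan2(tx[1],tx[0]));s=state()
    print("at",e.round(4),"ang %.1f"%a,"w %.4f"%s["width"],"t",round(s["t"],2),"shift",delta((x,y,z)),"wz",None if ang is None else round(a-ang,1),"q7 %.2f"%s["q"][6])
E
python3 -c "
from h import *
go(.474,-.105,.10,-115.5)"
```

```text
at [ 0.1737 -0.6258  0.238 ] ang -74.5 w 0.0882 t 0.1 shift [-421.3 -428.7  138.5] wz 41.0 q7 -0.07
```

Request:
{"name": "carry_out", "arguments": {"rows": [-421, -429, 60, 0, 0, 41, -1, -421, -429, 60, 0, 0, 41, -1, -421, -429, 60, 0, 0, 41, -1, -421, -429, 60, 0, 0, 41, -1, -421, -429, 60, 0, 0, 41, -1, -421, -429, 100, 0, 0, 41, -1, -421, -429, 138, 0, 0, 41, -1, -421, -429, 138, 0, 0, 41, -1], "squeeze": 25}}

```text
t: 1.1
ee_pos: [0.4182, -0.2033, 0.1462]
eef_rot: [0.0, -0.534, 0.846, -0.0]
wrist_force: [1.7, -1.3, 0.6]
width: 0.0881
```

Request:
{"name": "carry_out", "arguments": {"rows": [0, 0, 0, 0, 0, 0, -1]}}

```text
t: 1.23
ee_pos: [0.4184, -0.1999, 0.1452]
eef_rot: [-0.0, -0.537, 0.843, 0.002]
wrist_force: [-0.8, 0.1, -0.0]
width: 0.0879
```

```bash
python3 -c "
from h import *
go(.474,-.105,.12,-115.5);print(camera_params('wrist')['extrinsics'].round(3))"
```

```text
at [ 0.4184 -0.1999  0.1452] ang -115.0 w 0.0879 t 1.23 shift [-109.5  -10.4   25.3] wz 0.5 q7 -1.67
[[-0.422 -0.876 -0.234  0.477]
 [-0.907  0.407  0.11  -0.229]
 [-0.002  0.258 -0.966  0.291]
 [ 0.     0.     0.     1.   ]]
```

Request:
{"name": "carry_out", "arguments": {"rows": [-110, -10, 25, 0, 0, 0, -1, -110, -10, 25, 0, 0, 0, -1, -110, -10, 25, 0, 0, 0, -1, -110, -10, 25, 0, 0, 0, -1]}}

```text
t: 1.72
ee_pos: [0.4731, -0.1114, 0.1218]
eef_rot: [-0.001, -0.533, 0.846, -0.0]
wrist_force: [0.6, -1.0, 0.7]
width: 0.0879
```

```bash
cat >> h.py <<'E'
def wfind(guess,h,name,save=True):
    p=camera_params("wrist");im=camera("wrist");sm=im.astype(int)
    m=(((sm[...,2]-sm[...,0])>8)&(sm[...,2]>70)).astype(np.uint8)*255
    m=cv2.morphologyEx(cv2.morphologyEx(m,cv2.MORPH_OPEN,np.ones((3,3))),cv2.MORPH_CLOSE,np.ones((9,9)))
    g=pix(p,[guess[0],guess[1],h])[0];print("guess px",g.round(0))
    for c in cv2.findContours(m,0,2)[0]:
        if cv2.contourArea(c)<1500: continue
        P=ray(p,c.reshape(-1,2),h)[:,:2]
        (x,y),r=cv2.minEnclosingCircle((P*1e3).astype(np.float32).reshape(-1,1,2))
        e,_=tool()
        print("blob",c.reshape(-1,2).min(0),c.reshape(-1,2).max(0),"circ mm %.1f %.1f r %.1f"%(x,y,r),"dtool",delta((x/1e3,y/1e3,e[2])))
        cv2.drawContours(im,[c],-1,(0,255,0),1)
    cv2.imwrite(f"pics/{name}.png",im)
E
python3 -c "
from h import *
go(.474,-.105,.007,-115.5);wfind((.474,-.105),.027,'wC')"
```

```text
at [ 0.4731 -0.1114  0.1218] ang -115.6 w 0.0879 t 1.73 shift [ -6.3   1.9 114.8] wz -0.1 q7 -1.91
guess px [306. 205.]
blob [273 177] [348 237] circ mm 473.8 -108.9 r 27.0 dtool [-2.9  0.6 -0. ]
blob [  0 112] [ 54 186] circ mm 597.0 65.1 r 31.5 dtool [-2.132e+02 -3.530e+01 -2.000e-01]
blob [184   0] [265  56] circ mm 608.2 -112.3 r 26.7 dtool [-5.800e+01 -1.221e+02 -1.000e-01]
```

View pics/wC.png

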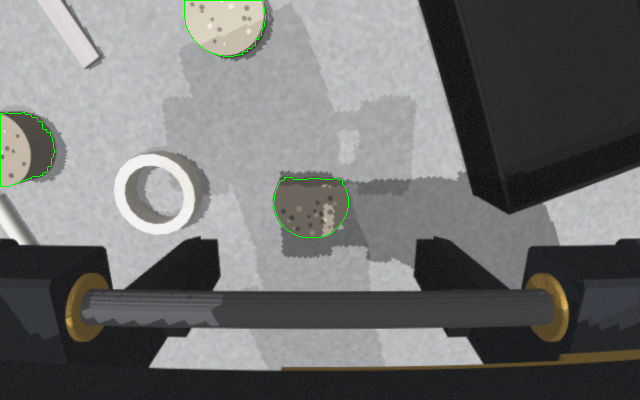

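The wrist view shows the chipped slice at (311,207), its flat face towards the top of the image and the jaws aligned to its round flanks. Fitted radius is 27.0 mm. I go down and grip.

Request:
{"name": "carry_out", "arguments": {"rows": [-3, 1, 60, 0, 0, 0, -1, -3, 1, 100, 0, 0, 0, -1, -3, 1, 115, 0, 0, 0, -1, -3, 1, 115, 0, 0, 0, 0.6, -3, 1, 115, 0, 0, 0, 0.6, -3, 1, 115, 0, 0, 0, 0.6, -3, 1, 115, 0, 0, 0, 0.6]}}

```text
t: 2.65
ee_pos: [0.4749, -0.107, 0.0077]
eef_rot: [0.001, -0.534, 0.846, -0.001]
wrist_force: [-0.7, -0.4, 6.9]
width: 0.0531
```

```bash
python3 -c "
from h import *
go(.463,-.300,.12,-95)"
```

```text
at [ 0.4749 -0.107   0.0077] ang -115.5 w 0.0531 t 2.65 shift [ 179.3  -72.5 -112.3] wz -20.5 q7 -1.94
```

Request:
{"name": "carry_out", "arguments": {"rows": [0, 0, -60, 0, 0, 0, 0.6, 20, -8, -110, 0, 0, 0, 0.6, 179, -72, -110, 0, 0, -20, 0.6, 179, -72, -110, 0, 0, -20, 0.6, 179, -72, -110, 0, 0, -20, 0.6, 179, -72, -110, 0, 0, -20, 0.6, 179, -72, -50, 0, 0, -20, 0.6, 179, -72, -15, 0, 0, -20, 0.6]}}

```text
t: 3.65
ee_pos: [0.4614, -0.2974, 0.0199]
eef_rot: [-0.0, -0.673, 0.74, 0.001]
wrist_force: [-0.2, -1.3, -1.9]
width: 0.0532
```

```bash
python3 -c "
from h import *
go(.463,-.300,.022,-95)"
```

```text
at [ 0.4614 -0.2974  0.0199] ang -95.4 w 0.0532 t 3.65 shift [ 2.4 -1.9 -2.1] wz -0.4 q7 -1.28
```

Request:
{"name": "carry_out", "arguments": {"rows": [0, 0, 0, 0, 0, 0, -0.7, 0, 0, 0, 0, 0, 0, -0.7, 0, 0, -60, 0, 0, 0, -0.7, 0, 0, -100, 0, 0, 0, -1, 0, 0, -100, 0, 0, 0, -1]}}

```text
t: 4.28
ee_pos: [0.4653, -0.3009, 0.1271]
eef_rot: [0.001, -0.672, 0.74, -0.005]
wrist_force: [-0.1, -0.1, 0.0]
width: 0.0879
```

```bash
python3 -c "
from h import *
go(.609,-.112,.11,-95)"
```

```text
at [ 0.4653 -0.3009  0.1271] ang -95.5 w 0.0879 t 4.28 shift [-201.9 -124.9   17.3] wz -0.5 q7 -1.26
```

Request:
{"name": "carry_out", "arguments": {"rows": [-202, -125, 17, 0, 0, 0, -1, -202, -125, 17, 0, 0, 0, -1, -202, -125, 17, 0, 0, 0, -1, -202, -125, 17, 0, 0, 0, -1, -202, -125, 17, 0, 0, 0, -1, -202, -125, 17, 0, 0, 0, -1]}}

```text
t: 5.03
ee_pos: [0.6053, -0.1109, 0.1048]
eef_rot: [-0.0, -0.672, 0.74, -0.0]
wrist_force: [-0.1, -0.4, 0.1]
width: 0.088
```

```bash
python3 -c "
from h import *
go(.609,-.112,.005,-95);wfind((.609,-.112),.014,'wT')"
```

```text
at [ 0.6053 -0.1109  0.1048] ang -95.5 w 0.0880 t 5.03 shift [ 0.6 -3.8 99.8] wz -0.5 q7 -1.65
guess px [316. 197.]
blob [ 10 185] [ 85 245] circ mm 614.9 86.3 r 36.3 dtool [-198.3    9.5   -0.2]
blob [276 150] [353 227] circ mm 614.6 -111.5 r 27.3 dtool [-1.4 -9.5 -0. ]
blob [327   0] [419  39] circ mm 730.1 -159.1 r 28.5 dtool [  34.8 -129.    -0. ]
```

The thin slice fits r = 27.3 mm on its 14 mm plane, at (315,189) in the wrist view, which agrees with the top estimate. I grip it.

Request:
{"name": "carry_out", "arguments": {"rows": [-1, -9, 55, 0, 0, 0, -1, -1, -9, 90, 0, 0, 0, -1, -1, -9, 101, 0, 0, 0, -1, -1, -9, 101, 0, 0, 0, 0.6, -1, -9, 101, 0, 0, 0, 0.6, -1, -9, 101, 0, 0, 0, 0.6, -1, -9, 101, 0, 0, 0, 0.6]}}

```text
t: 5.95
ee_pos: [0.6156, -0.1102, 0.0048]
eef_rot: [0.0, -0.672, 0.74, -0.001]
wrist_force: [-1.1, -0.5, 4.7]
width: 0.0529
```

```bash
python3 -c "
from h import *
go(.560,-.309,.12,-95)"
```

```text
at [ 0.6156 -0.1102  0.0048] ang -95.5 w 0.0529 t 5.95 shift [ 203.2   36.2 -115.3] wz -0.5 q7 -1.67
```

Request:
{"name": "carry_out", "arguments": {"rows": [0, 0, -60, 0, 0, 0, 0.6, 20, 4, -112, 0, 0, 0, 0.6, 203, 36, -112, 0, 0, 0, 0.6, 203, 36, -112, 0, 0, 0, 0.6, 203, 36, -112, 0, 0, 0, 0.6, 203, 36, -112, 0, 0, 0, 0.6, 203, 36, -60, 0, 0, 0, 0.6, 203, 36, -18, 0, 0, 0, 0.6]}}

```text
t: 6.95
ee_pos: [0.56, -0.3076, 0.0207]
eef_rot: [0.0, -0.673, 0.74, 0.0]
wrist_force: [0.0, 0.1, -1.6]
width: 0.0533
```

Request:
{"name": "carry_out", "arguments": {"rows": [0, 0, 0, 0, 0, 0, -0.7, 0, 0, 0, 0, 0, 0, -0.7, 0, 0, -60, 0, 0, 0, -0.7, 0, 0, -100, 0, 0, 0, -1, 0, 0, -110, 0, 0, 0, -1]}}

```text
t: 7.58
ee_pos: [0.5627, -0.3099, 0.1375]
eef_rot: [0.002, -0.672, 0.74, -0.004]
wrist_force: [0.4, 0.6, 0.4]
width: 0.0876
```

```bash
python3 -c "
from h import *
go(.5508,.3478,.14,-95)
cv2.imwrite('pics/wtub.png',camera('wrist'))"
```

```text
at [ 0.5627 -0.3099  0.1375] ang -95.5 w 0.0876 t 7.58 shift [-653.6   74.6   -5.3] wz -0.5 q7 -1.31
```

View pics/wtub.png

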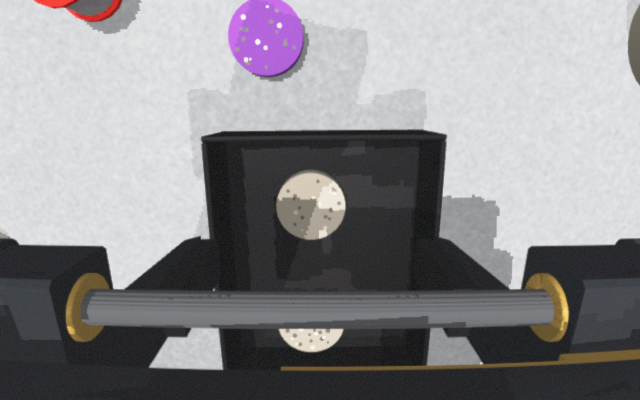

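Both misfits lie in the tub: thin at (311,205), chipped at (311,335), partly behind the gripper. On to the pile slice.

Request:
{"name": "carry_out", "arguments": {"rows": [-650, 75, 0, 0, 0, 0, -1, -650, 75, 0, 0, 0, 0, -1, -650, 75, 0, 0, 0, 0, -1, -650, 75, 0, 0, 0, 0, -1, -650, 75, 0, 0, 0, 0, -1, -650, 75, 0, 0, 0, 0, -1, -650, 75, 0, 0, 0, 0, -1, -650, 75, 0, 0, 0, 0, -1]}}

```text
t: 8.62
ee_pos: [0.5495, 0.1931, 0.1314]
eef_rot: [-0.0, -0.672, 0.74, 0.0]
wrist_force: [0.7, 0.5, -0.1]
width: 0.0878
```

```bash
python3 -c "
from h import *
go(.5508,.3478,.14,-95)"
```

```text
at [0.5495 0.1931 0.1314] ang -95.5 w 0.0878 t 8.62 shift [-154.1   13.4   -8.7] wz -0.5 q7 -2.19
```

Request:
{"name": "carry_out", "arguments": {"rows": [-150, 13, 0, 0, 0, -35, -1, -150, 13, 0, 0, 0, -35, -1, -150, 13, 0, 0, 0, -35, -1, -150, 13, 0, 0, 0, -35, -1, -150, 13, 0, 0, 0, -35, -1, -150, 13, 0, 0, 0, -35, -1]}}

```text
t: 9.38
ee_pos: [0.5515, 0.341, 0.1314]
eef_rot: [0.0, 0.863, -0.504, 0.0]
wrist_force: [0.4, -0.2, -0.2]
width: 0.0884
```

```bash
python3 -c "
from h import *
go(.5508,.3478,.03,-60);wfind((.5508,.3478),.039,'wP')"
```

```text
at [0.5515 0.341  0.1314] ang -60.6 w 0.0884 t 9.38 shift [ -6.3  -2.8 101.4] wz -0.6 q7 -1.88
guess px [307. 198.]
blob [271 155] [348 234] circ mm 552.8 346.8 r 28.7 dtool [-4.4 -3.9 -0. ]
```

View pics/wP.png

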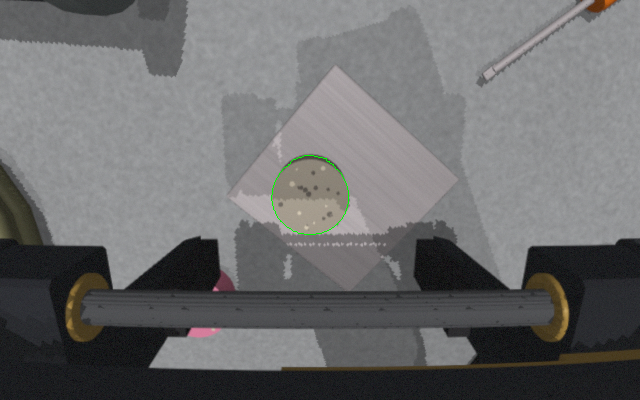

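The pile slice is at (310,195), its outline slightly extended by the shaded far wall. I centre the gripper on it with gentle squeezes in two directions, which gives its position in TCP terms.

Request:
{"name": "carry_out", "arguments": {"rows": [-4, -2, 60, 0, 0, 0, -1, -4, -2, 100, 0, 0, 0, -1, -4, -2, 109, 0, 0, 0, -1, -4, -2, 109, 0, 0, 0, 0.5, -4, -2, 109, 0, 0, 0, 0.5, -4, -2, 109, 0, 0, 0, 0.5, -4, -2, 109, 0, 0, 0, 0.5], "squeeze": 8}}

```text
t: 10.3
ee_pos: [0.5519, 0.3466, 0.0239]
eef_rot: [-0.001, 0.864, -0.504, 0.0]
wrist_force: [-1.1, -0.7, 4.5]
width: 0.0537
```

Request:
{"name": "carry_out", "arguments": {"rows": [0, 0, 0, 0, 0, 0, -1, 0, 0, 0, 0, 0, 0, -1, 0, 0, 0, 0, 0, -80, -1, 0, 0, 0, 0, 0, -80, -1, 0, 0, 0, 0, 0, -80, -1, 0, 0, 0, 0, 0, -80, -1, 0, 0, 0, 0, 0, -80, -1, 0, 0, 0, 0, 0, -80, -1]}}

```text
t: 11.3
ee_pos: [0.5512, 0.346, 0.0225]
eef_rot: [0.0, 0.999, 0.038, -0.0]
wrist_force: [-0.3, 0.4, -0.2]
width: 0.0879
```

Request:
{"name": "carry_out", "arguments": {"rows": [0, 0, 0, 0, 0, -25, -1, 0, 0, 0, 0, 0, -25, -1, 0, 0, 0, 0, 0, -25, -1, 0, 0, 0, 0, 0, -25, 0.5, 0, 0, 0, 0, 0, -25, 0.5, 0, 0, 0, 0, 0, -25, 0.5, 0, 0, 0, 0, 0, -25, 0.5]}}

```text
t: 12.18
ee_pos: [0.5514, 0.3463, 0.0228]
eef_rot: [-0.0, 0.968, 0.25, 0.0]
wrist_force: [0.1, 0.3, 0.4]
width: 0.0537
```

```bash
python3 -c "
from h import *
go(.5508,.3478,.03,30)"
```

```text
at [0.5514 0.3463 0.0228] ang 29.0 w 0.0537 t 12.18 shift [ 0.2 -1.6 -7.2] wz -1.0 q7 -0.62
```

Request:
{"name": "carry_out", "arguments": {"rows": [0, 0, 0, 0, 0, 0, -1, 0, 0, 0, 0, 0, 0, -1, 0, 0, -60, 0, 0, 0, -1, 0, 0, -90, 0, 0, 0, -1], "squeeze": 25}}

```text
t: 12.68
ee_pos: [0.5518, 0.3472, 0.1153]
eef_rot: [-0.001, 0.968, 0.25, 0.001]
wrist_force: [0.0, 1.1, -0.1]
width: 0.0879
```

```bash
python3 -c "
from h import *
go(.607,.083,.11,70)"
```

```text
at [0.5518 0.3472 0.1153] ang 29.0 w 0.0879 t 12.68 shift [-79.8 257.9   4.9] wz -41.0 q7 -0.56
```

Request:
{"name": "carry_out", "arguments": {"rows": [-80, 258, -5, 0, 0, -41, -1, -80, 258, -5, 0, 0, -41, -1, -80, 258, -5, 0, 0, -41, -1, -80, 258, -5, 0, 0, -41, -1, -80, 258, -5, 0, 0, -41, -1, -80, 258, -5, 0, 0, -41, -1, -80, 258, -5, 0, 0, -41, -1]}}

```text
t: 13.55
ee_pos: [0.6057, 0.0846, 0.1181]
eef_rot: [-0.001, 0.819, 0.574, 0.001]
wrist_force: [0.8, 0.5, 0.8]
width: 0.0882
```

```bash
python3 -c "
from h import *
go(.607,.083,.008,70);wfind((.607,.083),.027,'wA')"
```

```text
at [0.6057 0.0846 0.1181] ang 70.1 w 0.0882 t 13.55 shift [ -1.3   1.9 110.1] wz 0.1 q7 0.47
guess px [317. 207.]
blob [274 170] [350 245] circ mm 606.6 80.1 r 28.1 dtool [-4.   2.5 -0. ]
blob [116  98] [201 184] circ mm 527.3 -1.8 r 29.9 dtool [-1.08e+02 -4.43e+01 -1.00e-01]
```

View pics/wA.png

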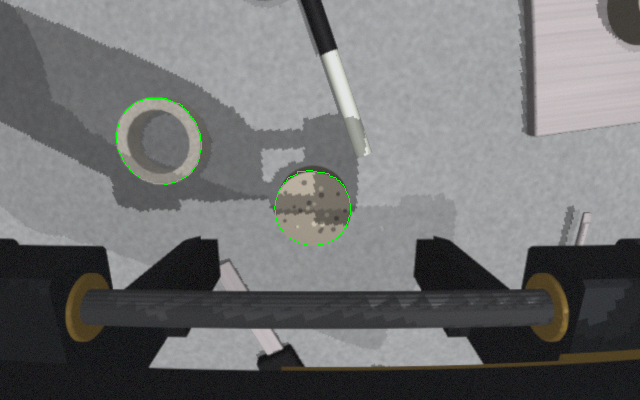

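Sound slice A is at (313,208). The marker tip (365,153) and tape are clear of the finger paths at about x = 240 and x = 388. I grip it.

Request:
{"name": "carry_out", "arguments": {"rows": [-4, 3, 60, 0, 0, 0, -1, -4, 3, 100, 0, 0, 0, -1, -4, 3, 110, 0, 0, 0, -1, -4, 3, 110, 0, 0, 0, 0.6, -4, 3, 110, 0, 0, 0, 0.6, -4, 3, 110, 0, 0, 0, 0.6, -4, 3, 110, 0, 0, 0, 0.6]}}

```text
t: 14.48
ee_pos: [0.6088, 0.0779, 0.0091]
eef_rot: [0.0, 0.819, 0.573, 0.002]
wrist_force: [0.4, 2.1, 4.6]
width: 0.0536
```

Request:
{"name": "carry_out", "arguments": {"rows": [0, 0, -60, 0, 0, 0, 0.6, 0, 0, -90, 0, 0, 0, 0.6, 0, 0, -90, 0, 0, 0, 0.6]}}

```text
t: 14.85
ee_pos: [0.6091, 0.077, 0.0999]
eef_rot: [0.001, 0.819, 0.573, 0.002]
wrist_force: [-0.5, 0.7, -2.3]
width: 0.0534
```

```bash
python3 -c "
from h import *
go(.5515,.3463,.10,70)"
```

```text
at [0.6091 0.077  0.0999] ang 69.9 w 0.0534 t 14.85 shift [ 233.2 -146.4   -0.3] wz -0.1 q7 0.46
```

Request:
{"name": "carry_out", "arguments": {"rows": [233, -146, -5, 0, 0, 0, 0.6, 233, -146, -5, 0, 0, 0, 0.6, 233, -146, -5, 0, 0, 0, 0.6, 233, -146, -5, 0, 0, 0, 0.6, 233, -146, -5, 0, 0, 0, 0.6, 233, -146, -5, 0, 0, 0, 0.6, 233, -146, -5, 0, 0, 0, 0.6, 233, -146, -5, 0, 0, 0, 0.6]}}

```text
t: 15.85
ee_pos: [0.5511, 0.3436, 0.1019]
eef_rot: [0.001, 0.82, 0.572, -0.001]
wrist_force: [0.8, 0.1, -1.3]
width: 0.0534
```

```bash
python3 -c "
from h import *
go(.5515,.3463,.049,70)"
```

```text
at [0.5511 0.3436 0.1019] ang 69.8 w 0.0534 t 15.85 shift [ 2.8 -0.6 52.9] wz -0.2 q7 0.06
```

Request:
{"name": "carry_out", "arguments": {"rows": [2, -1, 40, 0, 0, 0, 0.6, 2, -1, 46, 0, 0, 0, 0.6, 2, -1, 50, 0, 0, 0, 0.6, 2, -1, 52, 0, 0, 0, 0.6]}}

```text
t: 16.35
ee_pos: [0.5507, 0.3483, 0.0516]
eef_rot: [-0.0, 0.819, 0.573, 0.001]
wrist_force: [-0.8, -0.2, -1.6]
width: 0.0532
```

```bash
python3 -c "
from h import *
go(.5515,.3463,.048,70);print(state()['wrist_force'])"
```

```text
at [0.5507 0.3483 0.0516] ang 69.9 w 0.0532 t 16.35 shift [-1.6  1.5  3.6] wz -0.1 q7 0.03
[-0.78553039 -0.18704792 -1.59617763]
```

Request:
{"name": "carry_out", "arguments": {"rows": [0, 0, 2, 0, 0, 0, 0.6, 0, 0, 3, 0, 0, 0, 0.6]}}

```text
t: 16.6
ee_pos: [0.5503, 0.3483, 0.0481]
eef_rot: [0.0, 0.819, 0.573, 0.0]
wrist_force: [-0.6, -1.4, 5.7]
width: 0.0531
```

Request:
{"name": "carry_out", "arguments": {"rows": [0, 0, 0, 0, 0, 0, 0.6]}}

```text
t: 16.73
ee_pos: [0.5503, 0.3483, 0.0482]
eef_rot: [0.0, 0.819, 0.573, 0.0]
wrist_force: [0.6, -1.9, 2.3]
width: 0.0535
```

Request:
{"name": "carry_out", "arguments": {"rows": [0, 0, 0, 0, 0, 0, 0.6]}}

```text
t: 16.85
ee_pos: [0.5503, 0.3483, 0.0482]
eef_rot: [0.0, 0.819, 0.573, 0.0]
wrist_force: [-1.1, -1.0, 2.8]
width: 0.0532
```

```bash
python3 -c "
from h import *
go(.5515,.3463,.048,70);print(state()['wrist_force'])"
```

```text
at [0.5503 0.3483 0.0482] ang 70.0 w 0.0532 t 16.85 shift [-1.4  1.8  0.2] wz -0.0 q7 0.03
[-1.14051341 -0.98172061  2.82002554]
```

Contact on the pile is confirmed. I release, shift to the pile centre, lower so the pads span both slices, and squeeze gently in two directions to square them.

Request:
{"name": "carry_out", "arguments": {"rows": [0, 0, 0, 0, 0, 0, -1, 0, 0, 0, 0, 0, 0, -1, -1.5, 2, 16, 0, 0, 0, -1, -1.5, 2, 16, 0, 0, 0, -1, -1.5, 2, 16, 0, 0, 0, 0.5, -1.5, 2, 16, 0, 0, 0, 0.5, -1.5, 2, 16, 0, 0, 0, 0.5, -1.5, 2, 16, 0, 0, 0, 0.5], "squeeze": 8}}

```text
t: 17.85
ee_pos: [0.5515, 0.3462, 0.0319]
eef_rot: [-0.0, 0.819, 0.573, 0.0]
wrist_force: [0.5, -0.0, -0.1]
width: 0.0538
```

Request:
{"name": "carry_out", "arguments": {"rows": [0, 0, 0, 0, 0, 0, -1, 0, 0, 0, 0, 0, 0, -1, 0, 0, 0, 0, 0, 90, -1, 0, 0, 0, 0, 0, 90, -1, 0, 0, 0, 0, 0, 90, -1, 0, 0, 0, 0, 0, 90, -1, 0, 0, 0, 0, 0, 90, -1, 0, 0, 0, 0, 0, 90, -1]}}

```text
t: 18.85
ee_pos: [0.5513, 0.346, 0.0317]
eef_rot: [-0.0, 0.999, 0.045, -0.0]
wrist_force: [-0.2, 0.2, 0.0]
width: 0.0882
```

Request:
{"name": "carry_out", "arguments": {"rows": [0, 0, 0, 0, 0, 30, -1, 0, 0, 0, 0, 0, 30, -1, 0, 0, 0, 0, 0, 30, -1, 0, 0, 0, 0, 0, 30, -1, 0, 0, 0, 0, 0, 30, 0.5, 0, 0, 0, 0, 0, 30, 0.5, 0, 0, 0, 0, 0, 30, 0.5, 0, 0, 0, 0, 0, 30, 0.5]}}

```text
t: 19.85
ee_pos: [0.5512, 0.3461, 0.0316]
eef_rot: [-0.0, 0.977, -0.212, -0.0]
wrist_force: [-0.9, 0.4, -0.3]
width: 0.0538
```

```bash
python3 -c "
from h import *
go(.5515,.3463,.03,-20)"
```

```text
at [0.5512 0.3461 0.0316] ang -24.5 w 0.0538 t 19.85 shift [ 0.2 -0.3  1.6] wz -4.5 q7 -1.41
```

Request:
{"name": "carry_out", "arguments": {"rows": [0, 0, 0, 0, 0, 0, -1, 0, 0, 0, 0, 0, 0, -1, 0, 0, -60, 0, 0, 0, -1, 0, 0, -95, 0, 0, 0, -1, 0, 0, -95, 0, 0, 0, -1], "squeeze": 25}}

```text
t: 20.48
ee_pos: [0.5532, 0.3474, 0.13]
eef_rot: [-0.002, 0.977, -0.212, 0.002]
wrist_force: [-0.1, -0.7, -0.6]
width: 0.0882
```

```bash
python3 -c "
from h import *
go(.439,.107,.12,-80)"
```

```text
at [0.5532 0.3474 0.13  ] ang -24.5 w 0.0882 t 20.48 shift [ -4.3 266.2   8.6] wz 55.5 q7 -1.36
```

Request:
{"name": "carry_out", "arguments": {"rows": [-4, 266, 8, 0, 0, 55, -1, -4, 266, 8, 0, 0, 55, -1, -4, 266, 8, 0, 0, 55, -1, -4, 266, 8, 0, 0, 55, -1, -4, 266, 8, 0, 0, 55, -1, -4, 266, 8, 0, 0, 55, -1, -4, 266, 8, 0, 0, 55, -1, -4, 266, 8, 0, 0, 55, -1]}}

```text
t: 21.48
ee_pos: [0.4379, 0.1069, 0.1186]
eef_rot: [-0.0, 0.77, -0.638, -0.0]
wrist_force: [-0.6, -0.1, 0.5]
width: 0.088
```

```bash
python3 -c "
from h import *
go(.439,.107,.009,-80);wfind((.438,.107),.027,'wB')"
```

```text
at [0.4379 0.1069 0.1186] ang -79.3 w 0.0880 t 21.48 shift [  0.2  -1.  109.6] wz 0.7 q7 -1.92
guess px [315. 202.]
blob [279 160] [355 238] circ mm 439.3 106.3 r 28.3 dtool [ 0.6 -1.4 -0. ]
```

View pics/wB.png

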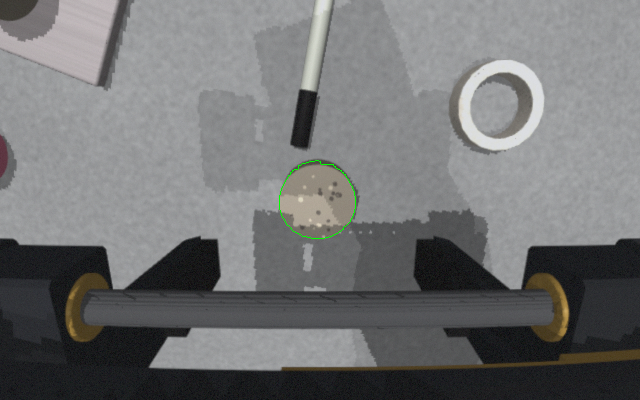

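Sound slice B is at (318,200). The marker cap (300,145) lies clear of the finger paths left and right. I grip it.

Request:
{"name": "carry_out", "arguments": {"rows": [1, -1, 60, 0, 0, 0, -1, 1, -1, 100, 0, 0, 0, -1, 1, -1, 110, 0, 0, 0, -1, 1, -1, 110, 0, 0, 0, 0.6, 1, -1, 110, 0, 0, 0, 0.6, 1, -1, 110, 0, 0, 0, 0.6, 1, -1, 110, 0, 0, 0, 0.6]}}

```text
t: 22.4
ee_pos: [0.4395, 0.1052, 0.0096]
eef_rot: [-0.001, 0.769, -0.639, 0.0]
wrist_force: [-0.6, 0.9, 7.3]
width: 0.0533
```

Request:
{"name": "carry_out", "arguments": {"rows": [0, 0, -60, 0, 0, 0, 0.6, 0, 0, -115, 0, 0, 0, 0.6, 0, 0, -115, 0, 0, 0, 0.6, 0, 0, -115, 0, 0, 0, 0.6]}}

```text
t: 22.9
ee_pos: [0.4382, 0.1043, 0.1234]
eef_rot: [0.0, 0.769, -0.639, -0.0]
wrist_force: [-0.7, -0.2, -1.8]
width: 0.0536
```

```bash
python3 -c "
from h import *
go(.5512,.3461,.12,-60)"
```

```text
at [0.4382 0.1043 0.1234] ang -79.5 w 0.0536 t 22.9 shift [-217.2 -155.2    3.2] wz -19.5 q7 -1.92
```

Request:
{"name": "carry_out", "arguments": {"rows": [-217, -155, 0, 0, 0, -20, 0.6, -217, -155, 0, 0, 0, -20, 0.6, -217, -155, 0, 0, 0, -20, 0.6, -217, -155, 0, 0, 0, -20, 0.6, -217, -155, 0, 0, 0, -20, 0.6, -217, -155, 0, 0, 0, -20, 0.6, -217, -155, 0, 0, 0, -20, 0.6, -217, -155, 0, 0, 0, -20, 0.6]}}

```text
t: 23.9
ee_pos: [0.5513, 0.3446, 0.1232]
eef_rot: [0.001, 0.868, -0.497, 0.0]
wrist_force: [0.1, -0.7, -2.4]
width: 0.0534
```

Request:
{"name": "carry_out", "arguments": {"rows": [0, 0, 20, 0, 0, 0, 0.6, 0, 0, 20, 0, 0, 0, 0.6, 0, 0, 20, 0, 0, 0, 0.6]}}

```text
t: 24.28
ee_pos: [0.5513, 0.3462, 0.1033]
eef_rot: [0.0, 0.868, -0.496, -0.0]
wrist_force: [-0.9, 0.9, -1.7]
width: 0.0536
```

```bash
python3 -c "
from h import *
go(.5512,.3461,.0755,-60)"
```

```text
at [0.5513 0.3462 0.1033] ang -59.5 w 0.0536 t 24.27 shift [ 0.1  0.1 27.8] wz 0.5 q7 -1.92
```

Well centred; lower to contact.

Request:
{"name": "carry_out", "arguments": {"rows": [0, 0, 15, 0, 0, 0, 0.6, 0, 0, 23, 0, 0, 0, 0.6, 0, 0, 26, 0, 0, 0, 0.6, 0, 0, 28, 0, 0, 0, 0.6, 0, 0, 28, 0, 0, 0, 0.6]}}

```text
t: 24.9
ee_pos: [0.5517, 0.3466, 0.0759]
eef_rot: [-0.0, 0.868, -0.496, 0.0]
wrist_force: [0.3, -0.1, -1.2]
width: 0.0534
```

```bash
python3 -c "
from h import *
go(.5512,.3461,.0755,-60);print(state()['wrist_force'])"
```

```text
at [0.5517 0.3466 0.0759] ang -59.5 w 0.0534 t 24.9 shift [0.2 0.7 0.4] wz 0.5 q7 -1.93
[ 0.25762023 -0.1222934  -1.21167516]
```

Request:
{"name": "carry_out", "arguments": {"rows": [0, 0, 1, 0, 0, 0, 0.6, 0, 0, 1.5, 0, 0, 0, 0.6, 0, 0, 1.5, 0, 0, 0, -1, 0, 0, 1.5, 0, 0, 0, -1, 0, 0, 17, 0, 0, 0, -1, 0, 0, 17, 0, 0, 0, -1]}}

```text
t: 25.65
ee_pos: [0.5503, 0.3455, 0.0566]
eef_rot: [0.002, 0.868, -0.496, -0.001]
wrist_force: [0.0, 0.0, 1.3]
width: 0.0876
```

Request:
{"name": "carry_out", "arguments": {"rows": [0, 0, 0, 0, 0, 0, 0.5, 0, 0, 0, 0, 0, 0, 0.5, 0, 0, 0, 0, 0, 0, 0.5, 0, 0, 0, 0, 0, 0, 0.5, 0, 0, 0, 0, 0, 0, -1, 0, 0, 0, 0, 0, 0, -1, 0, 0, 0, 0, 0, -90, -1, 0, 0, 0, 0, 0, -90, -1], "squeeze": 8}}

```text
t: 26.65
ee_pos: [0.5515, 0.3465, 0.0587]
eef_rot: [0.0, 0.947, -0.323, 0.0]
wrist_force: [-0.3, 0.6, 0.6]
width: 0.088
```

Request:
{"name": "carry_out", "arguments": {"rows": [0, 0, 0, 0, 0, -70, -1, 0, 0, 0, 0, 0, -70, -1, 0, 0, 0, 0, 0, -70, -1, 0, 0, 0, 0, 0, -70, -1, 0, 0, 0, 0, 0, -70, -1, 0, 0, 0, 0, 0, -70, -1, 0, 0, 0, 0, 0, -70, -1, 0, 0, 0, 0, 0, -70, -1]}}

```text
t: 27.65
ee_pos: [0.5515, 0.3462, 0.0585]
eef_rot: [-0.0, 0.961, 0.275, -0.0]
wrist_force: [0.1, -0.1, 1.1]
width: 0.0879
```

Request:
{"name": "carry_out", "arguments": {"rows": [0, 0, 0, 0, 0, 0, 0.5, 0, 0, 0, 0, 0, 0, 0.5, 0, 0, 0, 0, 0, 0, 0.5, 0, 0, 0, 0, 0, 0, 0.5]}}

```text
t: 28.15
ee_pos: [0.5514, 0.3464, 0.0588]
eef_rot: [0.0, 0.961, 0.276, -0.0]
wrist_force: [-0.7, -0.6, 1.0]
width: 0.0539
```

```bash
python3 -c "
from h import *
go(.5512,.3461,.06,30)"
```

```text
at [0.5514 0.3464 0.0588] ang 32.0 w 0.0539 t 28.15 shift [-0.3  0.2 -1.2] wz 2.0 q7 -0.57
```

Width 53.9 mm across two slices in this direction. I open, rise clear, back off and look from the fixed cameras.

Request:
{"name": "carry_out", "arguments": {"rows": [0, 0, 0, 0, 0, 0, -1, 0, 0, 0, 0, 0, 0, -1, 0, 0, -50, 0, 0, 0, -1, 0, 0, -110, 0, 0, 0, -1, 0, 0, -110, 0, 0, 0, -1]}}

```text
t: 28.78
ee_pos: [0.5536, 0.3489, 0.1739]
eef_rot: [-0.002, 0.961, 0.276, 0.004]
wrist_force: [-0.1, 0.4, -0.9]
width: 0.0881
```

Request:
{"name": "carry_out", "arguments": {"rows": [-120, 190, -30, 0, 0, 0, -1, -120, 190, -30, 0, 0, 0, -1, -120, 190, -30, 0, 0, 0, -1, -120, 190, -30, 0, 0, 0, -1, -120, 190, -30, 0, 0, 0, -1, -120, 190, -30, 0, 0, 0, -1]}}

```text
t: 29.52
ee_pos: [0.55, 0.1226, 0.1983]
eef_rot: [-0.0, 0.961, 0.276, -0.0]
wrist_force: [-1.1, 0.1, 0.8]
width: 0.0881
```

```bash
python3 -c "
from h import *
go(.55,.346,.1,30)
t=camera('top');s=camera('side')
a=cv2.resize(t[150:310,160:500],(680,320),interpolation=2);b=cv2.resize(s[210:340,230:390],(320,260),interpolation=2);c=cv2.resize(s[130:250,230:410],(360,240),interpolation=2)
o=np.zeros((580,690,3),np.uint8);o[:320,:680]=a;o[320:,:320]=b;o[320:560,325:685]=c;cv2.imwrite('pics/end.png',o)"
```

```text
at [0.55   0.1226 0.1983] ang 32.0 w 0.0881 t 29.52 shift [ 118.5 -189.3   98.5] wz 2.0 q7 -0.17
```

View pics/end.png

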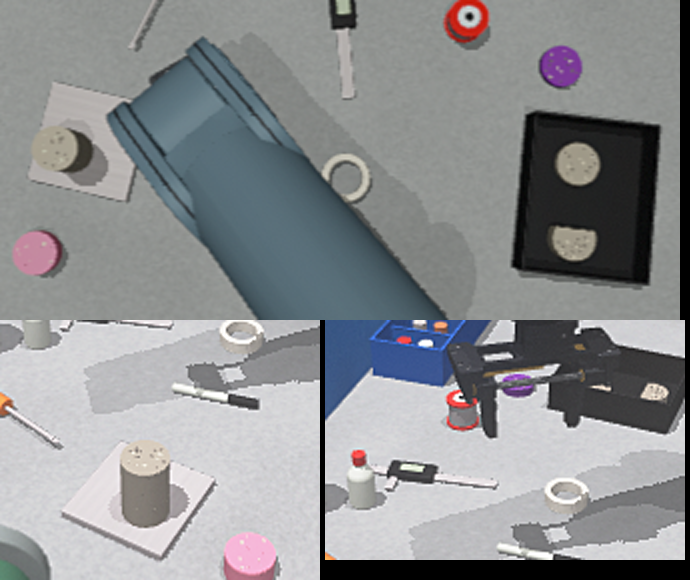

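The final view shows a straight three-slice stack on the plate (crop position (145,485)), with no step visible in its edges. Thin (577,163) and chipped (573,243) are inside the tub, and the bystanders look undisturbed.

```bash
python3 -c "
from h import *
print(job_done(),state()['t'])"
```

```text
the job is handed in; nothing more can be done
the job is handed in; nothing more can be done
```

The job is done and handed in at about 29.6 s of the 72 s limit. The chipped and thin slices are in the scrap tub, and both sound slices are stacked on the slice on the steel plate.

- **Stack:** after each sound slice went on, I squared the top joint with gentle squeezes in two roughly perpendicular directions. The jaws read 53.8–53.9 mm across both slices in the three squeezes I could read, against a 54 mm diameter. The first squeeze after the last slice went by unread. The last side view shows a straight column with no visible step.
- **Misfits:** the last top view shows both inside the tub, lying flat on the floor.
- **Other items:** the tape, marker, caliper, reel and glue bottle, and the purple and pink look-alikes, showed no visible movement in the last pictures. The screwdriver was only partly in frame. I judged all of this by eye, without measuring the distances.

**Disagreements:** the wrist camera fitted some slices about 1–1.7 mm too large in radius, because shaded side walls were included. TCP readings taken right after a move were off by 2–3 mm until the arm settled. I used settled readings and the squeezes for the stack instead. No check failed.

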